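# Dock the tipped spice jar in its rail

### The job

The spice jar with the black slide-in foot has been left lying on its side. Stand it upright on the free worktop and let go, then take it again from above, feed its foot into the open, flared end of the aluminium docking rail so that it runs under the two lips, and slide it fully home against the black end stop; let go of it there. Leave the other things on the worktop where they are.

Things in the scene. Friction and masses are not known exactly. Their poses are not given: they have to be found in the camera images.
- jar: Glass spice jar, 41 mm across, dark cap, fixed in a black plastic foot: one rigid piece, 125 mm tall, 0.2 kg. Origin: centre of the foot's underside; z runs up through the cap. Foot plate 56 (x) by 44 (y) by 6 mm; neck 20 x 20 mm to 16 mm up; socket 43 mm across to 34 mm; jar above (glass and cap may be gripped). Fits the rail either way round (half turn).
- jar_cap (a point): Centre of the top of the jar's cap, 125 mm up the jar's z axis from its origin. At the start the jar lies on a long side of its foot plate, axis level about 22 mm above the worktop, cap pointing to the robot's right or right and back towards it.
- rail: Aluminium rail, fixed, 170 x 60 mm, 18.5 mm high. Origin: centre of its underside; x runs along the channel from the open end (x = -85 mm) to the black end stop (24 mm high, inner face x = +77 mm); z up. Channel floor 4 mm above the worktop; channel 48 mm wide, 10.5 mm high, under two 4 mm lips with a 26 mm slot between them for the neck. The foot's long x side goes along the rail's x.
- rail_mouth (a point): Point on the channel floor, on its centre line, at the open end of the rail (rail x = -85 mm). Black guides flare outward here, open above; the lips begin 12 mm farther in. The channel is slippery (friction about 0.12 against the foot).
- rail_home (a point): Point on the channel floor where the centre of the foot's underside (the jar's origin) lies when the jar is fully home against the stop (rail x = +49 mm).
- mug: Bystander: white dotted mug, 82 mm across, 91 mm tall; origin under its centre.
- lemon: Bystander: lemon, 83 x 58 x 58 mm; origin at its underside.
- egg_cup: Bystander: white egg cup, 49 mm across, 63 mm tall; origin under its centre.
- sardine_tin: Bystander: flat blue tin, 63 x 105 x 26 mm; origin under its centre.
- onion: Bystander: brown onion, about 75 mm; origin at its underside.
- bean_tin: Bystander: green tin, 75 mm across, 58 mm tall; origin under its centre.
There are look-alikes about, which are no part of the job. Leave any blue look-alike of the jar alone.

How it is judged:
By the outcome, as a careful person would: the job done as asked, in the order asked, and still so for the second after the job is handed in, with the robot touching nothing.
It also fails if it takes over 61 s, if anything falls off the work surface, if the arm or the gripper's body presses on something with over 40 N, if the wrist force passes 120 N, or if a joint passes its speed limit or range.

### The arm

A 6-joint arm with a two-finger parallel gripper is mounted at the origin on a cart in front of the work surface, level with it; the furniture and walls round the work are solid. World frame = base frame: x ahead of the robot, y to its left, z up, the work surface at z = 0. Lengths are in m, angles in rad, forces in N, time in s.
With the tool pointing down it reaches from about 0.375 to 0.9 m from the base axis. Payload 3.1 kg.
Tool frame: the origin (TCP) lies at the very end of the fingers, on their centre line; the grasp point (between the pads) lies 19 mm behind it (manip.tcp_to_grasp is the distance from the TCP to the grasp point, in m); z points along the fingers, y is the line along which they close (so a half turn about z gives the same grasp; the last joint's range is limited). The gripper opens to 85 mm and grips with 20 to 120 N. Pads are 22 mm wide; open, the fingers measure 114 mm over their backs; the gripper's body (76 mm by 85 mm) begins 54 mm behind the grasp point. The pads swing forward as they close: fully open they stand 13 mm farther back than shut.
Start: joints at [-1.442, 0.527, 1.433, -0, 1.181, -0.178], TCP at [0.189, -0.596, 0.231] pointing down, gripper open.
Joint ranges: [-3.08, 3.08], [-0.75, 2.2], [0.22, 2.44], [-1.43, 4.57], [0, 2.65], [-2.85, 2.85]. Speed limits (rad/s): [2.79, 2.79, 3.14, 3.14, 3.14, 3.14].

### API

Orientations are given as a unit quaternion [x, y, z, w].
In Python, from station import manip gives the robot as it stands. The module is installed in compiled form; this text tells all that it offers.
- The arm moves only by the tool step_arm, never from a script. Its argument "commands" is one flat list of numbers, 6 for each row, row after row: the shift along the tool's x, y, z in m, then the turn, a rotation vector about the tool's x, y, z in degrees. A call has exactly 10 rows; each row is the pose to reach, as a shift and turn from the pose commanded when the call began, along the tool's axes at that moment; what a row does not reach only later rows make up. A row lasts 1/10 s, in which the tool goes at most 50 mm and 8.59 degrees, less where a joint would pass 70% of its speed; a pose out of reach is approached as far as the arm can. A call with a gripper value outside its range is refused whole. "jaw" is the opening in per cent of the stroke, from 0 (shut) to 100 (fully open), set as the call begins (left out, the last holds). The fingers move at their own pace and stop on an object; "grip_force" is the grip in N (left out, the last holds). Time passes only in rows, so rows that repeat a pose let the fingers close, or fill a call up. It gives the time, the measured TCP pose, the force, the opening and the grip force at its end, in the units of the state.
- manip.sense(): the state, without advancing time (a new reading comes with each control period).
- manip.snapshot(name): name is "scene" or "top" or "wrist"; returns a dict with "pixels" (420x560x3 uint8, blue, green, red), "fx", "fy", "cx", "cy" (pixels), "R" (3x3) and "t" (3): a world point X has camera coordinates R X + t; the wrist camera has in their place "mount" (4x4, takes a point from camera to tool coordinates, whose origin is the TCP and whose axes are the flange's). Camera axes: x right, y down, z forward; pixel columns grow to the right and rows downward; lengths in m; the calibration is good to about 2 mm. A picture is of the moment at which its call begins: read the wrist's pose just before it. There is no depth.
- manip.sign_off(): hands the job in; it is judged then, once.
The state is a dict: "t": time; "q": joint angles; "qd": joint speeds; "tau": joint torques, N m; "tcp_pos": TCP position; "tool_rot": TCP orientation; "force": force on the tool from outside, world axes, zero at the start; "ft_torque": the same for the moment, N m; "finger_gap": opening from 0.0 (shut) to 1.0 (fully open); "gripper_force": force on a finger pad.
Only numpy, scipy, OpenCV 4.12 (cv2) and the standard library are available. Lean on these libraries where they do the work, as an engineer would, in place of code of your own. Each camera call takes 0.05 s, during which the arm holds its last target. There are 200 camera calls.

## Working session

There is one attempt and no reset: what is moved stays moved. The work goes in short steps, Python scripts to look and compute and a tool call to move; the robot and the scene stay as the last step left them, time stands still between calls to the robot, and variables do not carry over. Pictures are saved under pics/ and viewed, at most 12 in all, crops included, and the job is handed in when it is done.

Besides the shell and the picture viewer there is one more tool, called after "Call:" as a command line: name --argument value ..., lists and objects as JSON in quotes. step_arm: Moves the arm, as the interface text tells. Its arguments: {"type":"object","properties":{"commands":{"type":"array","items":{"type":"number"}},"jaw":{"type":"number"},"grip_force":{"type":"number"}},"required":["commands"]}

```bash
mkdir -p pics; cat > h.py <<'E'
import numpy as np, cv2
from station import manip
from scipy.spatial.transform import Rotation as Ro
def ray(s,u,v):
    d=np.array([(u-s['cx'])/s['fx'],(v-s['cy'])/s['fy'],1.])
    if 'mount' in s:
        M=np.array(s['mount']); st=s['st']; R=Ro.from_quat(st['tool_rot']).as_matrix()
        return np.array(st['tcp_pos'])+R@M[:3,3], R@M[:3,:3]@d
    R=np.array(s['R']);t=np.array(s['t']); return -R.T@t, R.T@d
def hit(s,u,v,z):
    o,d=ray(s,u,v); return (o+d*(z-o[2])/d[2])
def proj(s,X):
    X=np.asarray(X,float)
    if 'mount' in s:
        M=np.array(s['mount']); st=s['st']; R=Ro.from_quat(st['tool_rot']).as_matrix()
        c=M[:3,:3].T@(R.T@(X-np.array(st['tcp_pos']))-M[:3,3])
    else: c=np.array(s['R'])@X+np.array(s['t'])
    return np.array([s['cx']+s['fx']*c[0]/c[2], s['cy']+s['fy']*c[1]/c[2]])
def snap(n,save):
    import pickle
    st=manip.sense(); s=dict(manip.snapshot(n)); s['st']=st
    cv2.imwrite(f'pics/{save}.png',s['pixels']); pickle.dump(s,open(f'pics/{save}.pkl','wb')); return s
def load(n):
    import pickle
    return pickle.load(open(f'pics/{n}.pkl','rb'))
def crop(s,n,u0,v0,u1,v1,k):
    cv2.imwrite(f'pics/{n}.png',cv2.resize(s['pixels'][v0:v1,u0:u1],None,fx=k,fy=k,interpolation=cv2.INTER_CUBIC))
E
python3 - <<'E'
from h import *
for n in('scene','top'):
    s=snap(n,n+'0'); print(n,s['fx'],ray(s,280,210))
st=manip.sense(); print(st)
a=np.vstack([cv2.imread('pics/scene0.png')]);
E
```

```text
scene 398.5798641890956 (array([0.01109554, 0.16054631, 1.00342798]), array([ 0.46570215, -0.160527  , -0.87058845]))
top 465.8202785380679 (array([ 0.21803107, -0.01488711,  1.27251767]), array([ 0.21349529, -0.00205169, -0.97697949]))
{'t': 0.1, 'q': array([-1.44248218e+00,  5.28377088e-01,  1.43375840e+00,  3.12057740e-05,
        1.18139223e+00, -1.78510189e-01]), 'qd': array([ 0.00128246, -0.00356769, -0.00174346, -0.00109922, -0.00048128,
        0.00110669]), 'tau': array([-2.58423788e-04, -4.43306029e+01, -1.78585982e+01, -2.45389601e-04,
        3.86364263e-03, -4.81742006e-06]), 'tcp_pos': array([ 0.18871885, -0.59516601,  0.2304341 ]), 'tool_rot': array([ 9.88255860e-01,  1.52805167e-01,  3.87050771e-05, -9.66864544e-04]), 'force': array([-0.03693864,  0.35207281, -0.24390701]), 'ft_torque': array([ 0.02303314, -0.00634472,  0.02864758]), 'gripper_force': 0.0, 'finger_gap': 1.001405178594561}
```

View pics/top0.png

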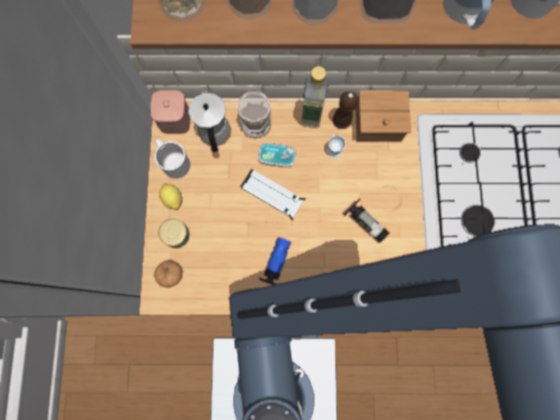

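View pics/scene0.png

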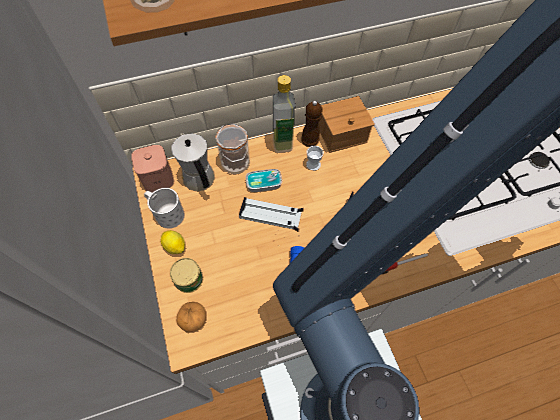

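Candidates in the top view are the black-footed jar lying at (368,222), the blue look-alike at (278,257) and the pepper mill at (345,108). By the description I choose (368,222). The rail is at (272,193).

```bash
python3 - <<'E'
from h import *
s=load('top0')
a=cv2.resize(s['pixels'][160:225,230:310],None,fx=7,fy=7,interpolation=cv2.INTER_CUBIC)[:,:400*2]
b=cv2.resize(s['pixels'][190:255,335:400],None,fx=7,fy=7,interpolation=cv2.INTER_CUBIC)
c=np.hstack([a,b]); c=cv2.resize(c,None,fx=5/7,fy=5/7,interpolation=cv2.INTER_AREA); print(c.shape)
cv2.imwrite('pics/c1.png',c)
for p in [(368,222),(272,193),(250,177),(297,210),(278,257),(336,146)]: print(p,hit(s,*p,0.015))
E
```

```text
(325, 725, 3)
(368, 222) [ 0.45925734 -0.25913184  0.015     ]
(272, 193) [0.54130009 0.00476712 0.015     ]
(250, 177) [0.58764734 0.0667389  0.015     ]
(297, 210) [ 0.49286014 -0.06449559  0.015     ]
(278, 257) [ 0.36284481 -0.01213909  0.015     ]
(336, 146) [ 0.67963683 -0.17711034  0.015     ]
```

View pics/c1.png

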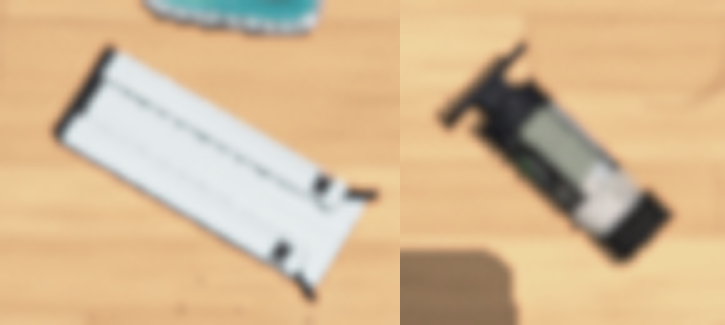

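The crop confirms a black foot, glass and dark cap, lying with the cap to the lower right. The rail's open end, with black flares, is at lower right, and the black stop is at upper left.

```bash
python3 - <<'E'
from h import *
s=load('top0')
P=lambda u,v,z:hit(s,u,v,z)[:2]
f1,f2=P(359.6,199,.044),P(344,213.6,.044)
c1,c2=P(389.4,232.4,.03),P(379.4,242.4,.03)
f=(f1+f2)/2;c=(c1+c2)/2;print('foot',f,np.linalg.norm(f1-f2),'cap',c,np.linalg.norm(c1-c2),'len',np.linalg.norm(c-f))
u=(c-f)/np.linalg.norm(c-f);print('u',u,np.degrees(np.arctan2(u[1],u[0])))
a,b=P(252,169.4,.024),P(242,187,.024); d,e=P(303,201,.006),P(293.6,217,.006)
st,mo=(a+b)/2,(d+e)/2;print('stop',st,np.linalg.norm(a-b),'mouth',mo,np.linalg.norm(d-e),np.linalg.norm(st-mo))
r=(st-mo);r/=np.linalg.norm(r);print('r',r,np.degrees(np.arctan2(r[1],r[0])))
R=Ro.from_quat(manip.sense()['tool_rot']).as_matrix();print(R.round(3)); print(np.array(s['t']))
w=snap('wrist','w0');print(w['mount'],w['fx'])
E
```

```text
foot [ 0.49692015 -0.21160427] 0.05943405456808405 cap [ 0.41424389 -0.29863364] 0.0392253382958073 len 0.12003947258432938
u [-0.68874232 -0.72500622] -133.53063467689577
stop [0.58162958 0.07440956] 0.057741585609755106 mouth [ 0.49776628 -0.06854263] 0.05279575492390408 0.16573587013927513
r [0.5060057  0.86253014] 59.60186441307006
[[ 0.953  0.302 -0.   ]
 [ 0.302 -0.953  0.002]
 [ 0.    -0.002 -1.   ]]
[-0.01090806  0.49238566  1.19352325]
[[-7.51760557e-04 -9.46228775e-01 -3.23497357e-01  8.30203813e-02]
 [ 9.99999715e-01 -7.35945090e-04 -1.71215992e-04  3.65996672e-04]
 [-7.60667924e-05 -3.23497393e-01  9.46229058e-01 -1.43495457e-01]
 [ 0.00000000e+00  0.00000000e+00  0.00000000e+00  1.00000000e+00]] 364.5637275126099
```

```bash
cat >> h.py <<'E'
def rotm(yaw,tilt):
    "tool x yaw deg (horizontal), tilt deg: tool z leans toward +x by tilt"
    c,s_=np.cos(np.radians(yaw)),np.sin(np.radians(yaw)); x=np.array([c,s_,0]); dn=np.array([0,0,-1.])
    t=np.radians(tilt); Z=np.cos(t)*dn+np.sin(t)*x; X=np.cos(t)*x-np.sin(t)*dn
    return np.c_[X,np.cross(Z,X),Z]
def go(pos,R,frm=None):
    st=manip.sense() ; p=np.array(st['tcp_pos']); R0=Ro.from_quat(st['tool_rot']).as_matrix()
    if frm is not None: p,R0=frm
    print('shift mm',((R0.T@(np.array(pos)-p))*1000).round(1),'rotvec deg',np.degrees(Ro.from_matrix(R0.T@R).as_rotvec()).round(2))
def where():
    st=manip.sense(); R0=Ro.from_quat(st['tool_rot']).as_matrix()
    print('t',st['t'],'tcp',np.array(st['tcp_pos']).round(4),'x',R0[:,0].round(3),'z',R0[:,2].round(3),'q',np.array(st['q']).round(3),'F',np.array(st['force']).round(1),'gap',round(st['finger_gap'],3),'gf',round(st['gripper_force'],1))
E
python3 - <<'E'
from h import *
R=rotm(46.5,45);print(R.round(3))
G=np.array([.442,-.270,.022]); go(G+R[:,2]*(.019-.22),R)
E
```

```text
[[ 0.487  0.725  0.487]
 [ 0.513 -0.688  0.513]
 [ 0.707  0.    -0.707]]
shift mm [ 215.3 -164.7   66.8] rotvec deg [ 11.27  43.98 -27.44]
```

Call:
step_arm --commands '[0.0215,-0.0165,0.0067,1.1,4.4,-2.7,0.043,-0.033,0.0133,2.25,8.8,-5.5,0.0645,-0.0495,0.02,3.4,13.2,-8.2,0.086,-0.066,0.0267,4.5,17.6,-11,0.1075,-0.0825,0.0333,5.6,22,-13.7,0.129,-0.099,0.04,6.8,26.4,-16.5,0.1505,-0.1155,0.0467,7.9,30.8,-19.2,0.172,-0.132,0.0533,9,35.2,-22,0.1935,-0.1485,0.06,10.1,39.6,-24.7,0.215,-0.165,0.067,11.27,43.98,-27.44]' --jaw 100

```text
t: 1.15
tcp_pos: [0.3443, -0.373, 0.1641]
tool_rot: [0.848, 0.366, 0.353, -0.15]
force: [-0.3, 0.1, -0.6]
finger_gap: 1.003
gripper_force: 0.0
```

```bash
python3 - <<'E'
from h import *
where(); s=snap('wrist','w1'); where()
cv2.imwrite('pics/w1b.png',cv2.resize(s['pixels'],None,fx=1.4,fy=1.4,interpolation=cv2.INTER_CUBIC))
E
```

```text
t 1.15 tcp [ 0.3443 -0.373   0.1641] x [0.484 0.514 0.708] z [ 0.488  0.513 -0.706] q [-1.407  0.667  1.715  0.618  1.351 -0.976] F [-0.3  0.1 -0.6] gap 1.003 gf 0.0
t 1.2 tcp [ 0.3449 -0.369   0.1623] x [0.482 0.509 0.713] z [ 0.487  0.521 -0.701] q [-1.405  0.671  1.72   0.619  1.352 -0.978] F [ 0.6  1.9 -1.2] gap 1.001 gf 0.0
```

View pics/w1b.png

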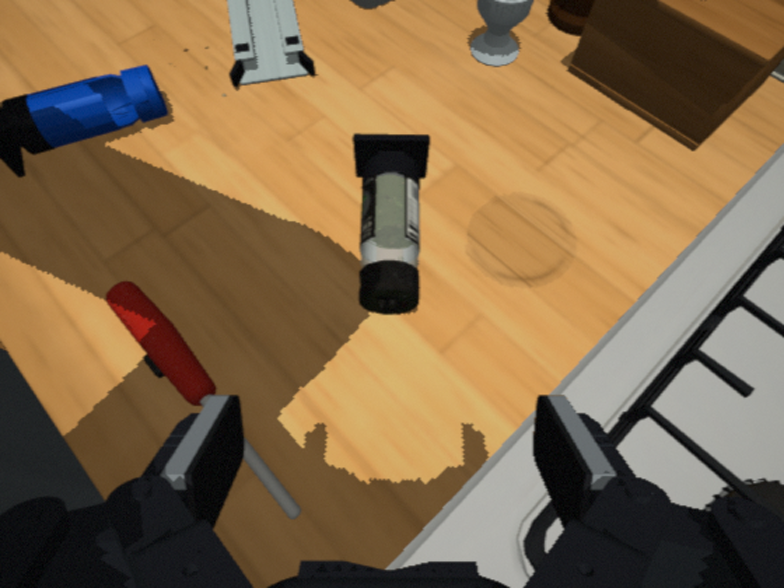

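The wrist view shows the jar with foot top edge at (354,134)-(429,135) and cap sides at x=360..419 near y≈290 (enlarged ×1.4). It is centred between the fingers. A red-handled tool lies at (150,340).

```bash
python3 - <<'E'
from h import *
s=load('w1')
P=lambda u,v,z:hit(s,u/1.4,v/1.4,z)
f1,f2=P(354,134,.044),P(429,135,.044); print(f1,f2,np.linalg.norm(f1-f2))
b1,b2=P(357,176,.044),P(427,177,.044); print('near plate edge',b1,b2)
c=(P(360,290,.022)+P(419,290,.022))/2; w=np.linalg.norm(P(360,290,.022)-P(419,290,.022)); print('cap',c,w, 'end low',P(390,313,.006))
f=(f1+f2)/2; d=(c-f)[:2]; print('f',f,'yaw u',np.degrees(np.arctan2(d[1],d[0])), 'perp foot',np.degrees(np.arctan2(*(f2-f1)[1::-1]))-90)
print('red',P(150,340,.01),P(295,515,.01)); print('rail flares',P(237,87,.0),P(313,75,.0))
t=load('top0'); 
for p in(f1,f2,c): print(proj(t,p))
E
```

```text
[ 0.48197319 -0.19297253  0.044     ] [ 0.52086448 -0.23097536  0.044     ] 0.05437598095060042
near plate edge [ 0.45792409 -0.22298313  0.044     ] [ 0.49253873 -0.25685751  0.044     ]
cap [ 0.42112765 -0.29450379  0.022     ] 0.03917781911234914 end low [ 0.41485604 -0.3017221   0.006     ]
f [ 0.50141883 -0.21197394  0.044     ] yaw u -134.2122781409176 perp foot -134.33801643398078
red [ 0.2855309  -0.20863509  0.01      ] [ 0.28808461 -0.35680952  0.01      ]
rail flares [ 0.46941507 -0.04790185  0.        ] [ 0.52800772 -0.08246673  0.        ]
[345.09952498 211.67739856]
[358.67047424 197.6750839 ]
[382.11210991 235.33544422]
```

```bash
python3 - <<'E'
from h import *
where()
R0=rotm(46.5,45);p0=np.array([.442,-.270,.022])+R0[:,2]*(.019-.22)
R=rotm(45.7,45);G=np.array([.4427,-.2707,.022]); go(G+R[:,2]*.019,R,(p0,R0)); go(G+R[:,2]*.019,R)
E
```

```text
t 1.2 tcp [ 0.3449 -0.369   0.1623] x [0.482 0.509 0.713] z [ 0.487  0.521 -0.701] q [-1.405  0.671  1.72   0.619  1.352 -0.978] F [ 0.6  1.9 -1.2] gap 1.001 gf 0.0
shift mm [ -0.    1.2 220. ] rotvec deg [-0.57  0.    0.57]
shift mm [ -3.    4.7 216.2] rotvec deg [-0.88 -0.48  0.61]
```

Call:
step_arm --commands '[0,0.001,0.01,-0.5,0,0.5,0,0.001,0.035,-0.5,0,0.5,0,0.001,0.065,-0.5,0,0.5,0,0.001,0.095,-0.5,0,0.5,0,0.001,0.125,-0.5,0,0.5,0,0.001,0.155,-0.5,0,0.5,0,0.001,0.18,-0.5,0,0.5,0,0.001,0.2,-0.5,0,0.5,0,0.001,0.213,-0.5,0,0.5,0,0.001,0.22,-0.5,0,0.5]'

```text
t: 2.2
tcp_pos: [0.4522, -0.2617, 0.0081]
tool_rot: [0.851, 0.36, 0.352, -0.148]
force: [0.3, 0.2, -0.0]
finger_gap: 0.998
gripper_force: 0.0
```

Call:
step_arm --commands '[0,0,0,0,0,0,0,0,0,0,0,0,0,0,0,0,0,0,0,0,0,0,0,0,0,0,0,0,0,0,0,0,0,0,0,0,0,0,0,0,0,0,0,0,0,0,0,0,0,0,0,0,0,0,0,0,0,0,0,0]' --jaw 0 --grip_force 40

```text
t: 3.2
tcp_pos: [0.4518, -0.2626, 0.0092]
tool_rot: [0.851, 0.36, 0.353, -0.147]
force: [-3.5, -2.3, 6.5]
finger_gap: 0.465
gripper_force: 40.7
```

```bash
python3 - <<'E'
from h import *
where()
R=rotm(45.7,45)
st=manip.sense();p=np.array(st['tcp_pos']);R0=Ro.from_quat(st['tool_rot']).as_matrix()
go(p+[0,0,.12],R0)
G=p-R0[:,2]*.019; R2=rotm(45.7,-45); G2=G+[0,0,.15]; go(G2+R2[:,2]*.019,R2)
E
```

```text
t 3.2 tcp [ 0.4518 -0.2626  0.0092] x [0.493 0.508 0.706] z [ 0.494  0.505 -0.708] q [-1.152  0.929  1.856  0.93   0.961 -1.168] F [-3.5 -2.3  6.5] gap 0.465 gf 40.7
shift mm [ 84.8   0.3 -84.9] rotvec deg [0. 0. 0.]
shift mm [  86.9    0.4 -125.2] rotvec deg [ 1.700e-01 -8.994e+01  4.000e-02]
```

Call:
step_arm --commands '[0.003,0,-0.003,0,0,0,0.01,0,-0.01,0,0,0,0.02,0,-0.02,0,0,0,0.033,0,-0.033,0,0,0,0.047,0,-0.047,0,0,0,0.062,0,-0.062,0,0,0,0.077,0,-0.077,0,0,0,0.09,0,-0.09,0,0,0,0.1,0,-0.1,0,0,0,0.105,0,-0.105,0,0,0]'

```text
t: 4.2
tcp_pos: [0.4517, -0.2613, 0.1587]
tool_rot: [0.851, 0.36, 0.352, -0.147]
force: [0.1, 0.3, -2.9]
finger_gap: 0.461
gripper_force: 40.4
```

```bash
python3 - <<'E'
from h import *
where()
st=manip.sense();p=np.array(st['tcp_pos']);R0=Ro.from_quat(st['tool_rot']).as_matrix()
G=p-R0[:,2]*.019;print('G',G)
R2=rotm(-30.5,-45); G2=np.array([.447,-.153,.17]); go(G2+R2[:,2]*.019,R2)
Rm=rotm(8,0);Gm=(G+G2)/2;go(Gm+Rm[:,2]*.019,Rm)
go(G2+R2[:,2]*.019,R2,(Gm+Rm[:,2]*.019,Rm))
E
```

```text
t 4.2 tcp [ 0.4517 -0.2613  0.1587] x [0.492 0.51  0.706] z [ 0.493  0.505 -0.708] q [-1.15   0.635  1.844  0.797  1.161 -0.901] F [ 0.1  0.3 -2.9] gap 0.461 gf 40.4
G [ 0.44236577 -0.27090018  0.17212652]
shift mm [ 49.1 -91.9  51.5] rotvec deg [  0.23 -75.23  83.59]
shift mm [ 17.  -39.5  26.1] rotvec deg [-14.65 -43.27  35.91]
shift mm [ -0.  -66.4  -4.5] rotvec deg [ 15.11 -43.26  36.47]
```

Call:
step_arm --commands '[0.001,-0.002,0.001,-0.9,-2.6,2.2,0.003,-0.006,0.004,-2.3,-6.9,5.7,0.005,-0.011,0.007,-4.1,-12.1,10,0.007,-0.016,0.0105,-5.9,-17.3,14.4,0.0085,-0.021,0.013,-7.6,-22.5,18.7,0.011,-0.026,0.017,-9.4,-27.7,23,0.013,-0.03,0.02,-11.1,-32.9,27.3,0.0145,-0.034,0.023,-12.6,-37.2,30.9,0.016,-0.037,0.025,-13.8,-40.7,33.8,0.017,-0.0395,0.026,-14.65,-43.27,35.91]'

```text
t: 5.2
tcp_pos: [0.444, -0.2104, 0.1505]
tool_rot: [0.998, 0.069, -0.002, -0.001]
force: [-0.3, 0.3, -1.7]
finger_gap: 0.462
gripper_force: 40.7
```

Call:
step_arm --commands '[0,-0.004,0,0.9,-2.6,2.2,0,-0.01,-0.001,2.4,-6.9,5.8,0,-0.018,-0.001,4.2,-12.1,10.2,0,-0.026,-0.002,6,-17.3,14.6,0,-0.034,-0.002,7.9,-22.5,19,0,-0.043,-0.003,9.7,-27.7,23.3,0,-0.051,-0.0035,11.5,-32.9,27.7,0,-0.057,-0.004,13,-37.2,31.4,0,-0.063,-0.0045,14.2,-40.7,34.3,0,-0.0664,-0.0045,15.11,-43.26,36.47]'

```text
t: 6.2
tcp_pos: [0.4353, -0.1456, 0.1545]
tool_rot: [0.89, -0.244, -0.371, -0.102]
force: [-0.1, 0.0, -2.2]
finger_gap: 0.466
gripper_force: 40.8
```

```bash
python3 - <<'E'
from h import *
where()
R2=rotm(-30.5,-45); print(R2[:,0],R2[:,2]); G2=np.array([.447,-.153,.17]); print(G2+R2[:,2]*.019)
G=np.array([.447,-.153,.088]); go(G+R2[:,2]*.019,R2)
s=snap('wrist','w2'); t=snap('scene','s2'); where()
a=cv2.resize(s['pixels'],(400,300));b=cv2.resize(t['pixels'],(400,300)); cv2.imwrite('pics/m2.png',np.hstack([a,b]))
E
```

```text
t 6.2 tcp [ 0.4353 -0.1456  0.1545] x [ 0.605 -0.358 -0.711] z [-0.611  0.363 -0.703] q [-0.557  0.783  1.438 -0.015  1.711  1.552] F [-0.1  0.  -2.2] gap 0.466 gf 40.8
[ 0.60926382 -0.35888382 -0.70710678] [-0.60926382  0.35888382 -0.70710678]
[ 0.43542399 -0.14618121  0.15656497]
shift mm [57.1  0.5 56. ] rotvec deg [-0.14  0.31 -0.07]
t 6.3 tcp [ 0.4352 -0.1461  0.1538] x [ 0.607 -0.357 -0.71 ] z [-0.611  0.362 -0.704] q [-0.558  0.783  1.439 -0.016  1.709  1.551] F [-0.3 -0.6 -2.6] gap 0.467 gf 40.8
```

View pics/m2.png

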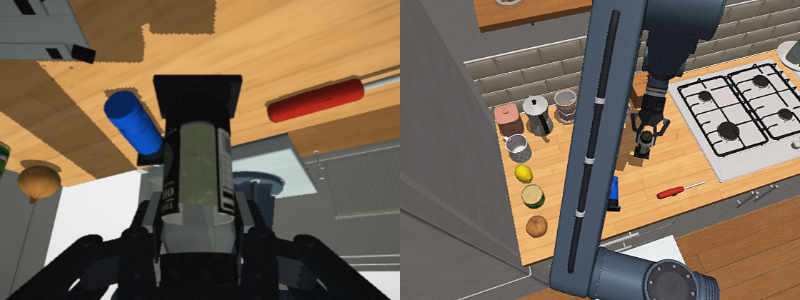

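The jar hangs upright in the gripper, foot down and cap up, clear of the blue look-alike. Next I lower it.

Call:
step_arm --commands '[0.003,0,0.003,0,0,0,0.009,0,0.009,0,0,0,0.016,0,0.016,0,0,0,0.024,0,0.024,0,0,0,0.032,0,0.032,0,0,0,0.039,0,0.039,0,0,0,0.046,0,0.046,0,0,0,0.051,0,0.051,0,0,0,0.055,0,0.055,0,0,0,0.056,0,0.056,0,0,0]'

```text
t: 7.3
tcp_pos: [0.4352, -0.1461, 0.0754]
tool_rot: [0.891, -0.243, -0.37, -0.102]
force: [0.1, 0.4, -2.2]
finger_gap: 0.467
gripper_force: 40.8
```

Call:
step_arm --commands '[0,0,0,0,0,0,0,0,0,0,0,0,0.0005,0,0.0005,0,0,0,0.001,0,0.001,0,0,0,0.0015,0,0.0015,0,0,0,0.002,0,0.002,0,0,0,0.0025,0,0.0025,0,0,0,0.003,0,0.003,0,0,0,0.003,0,0.003,0,0,0,0.003,0,0.003,0,0,0]'

```text
t: 8.3
tcp_pos: [0.4355, -0.1462, 0.0735]
tool_rot: [0.891, -0.243, -0.37, -0.102]
force: [1.0, -0.5, 7.7]
finger_gap: 0.468
gripper_force: 41.7
```

```bash
python3 -c "
from h import *
where()"
```

```text
t 8.3 tcp [ 0.4355 -0.1462  0.0735] x [ 0.608 -0.358 -0.709] z [-0.61   0.361 -0.705] q [-0.557  0.899  1.455 -0.016  1.575  1.553] F [ 1.  -0.5  7.7] gap 0.468 gf 41.7
```

Call:
step_arm --commands '[0,0,0,0,0,0,0,0,0,0,0,0,0,0,0,0,0,0,0,0,0,0,0,0,0,0,0,0,0,0,0,0,0,0,0,0,0,0,0,0,0,0,0,0,0,0,0,0,0,0,0,0,0,0,0,0,0,0,0,0]' --jaw 100

```text
t: 9.3
tcp_pos: [0.4354, -0.1462, 0.0718]
tool_rot: [0.891, -0.243, -0.37, -0.102]
force: [0.4, -0.7, 0.1]
finger_gap: 1.001
gripper_force: 0.0
```

Call:
step_arm --commands '[0,0,-0.003,0,0,0,0,0,-0.01,0,0,0,0,0,-0.02,0,0,0,0,0,-0.035,0,0,0,0,0,-0.05,0,0,0,0,0,-0.07,0,0,0,0,0,-0.09,0,0,0,0,0,-0.11,0,0,0,0,0,-0.125,0,0,0,0,0,-0.13,0,0,0]'

```text
t: 10.3
tcp_pos: [0.5164, -0.1942, 0.1651]
tool_rot: [0.892, -0.243, -0.368, -0.101]
force: [0.3, 0.1, 0.5]
finger_gap: 1.001
gripper_force: 0.0
```

```bash
python3 - <<'E'
from h import *
where()
s=snap('wrist','w3'); t=snap('top','t3'); 
b=cv2.resize(t['pixels'][150:300,220:420],(400,300),interpolation=cv2.INTER_CUBIC);a=cv2.resize(s['pixels'],(400,300)); cv2.imwrite('pics/m3.png',np.hstack([a,b]))
# next pose: tool down above jar
j=np.array([.447,-.153])
for yaw in(-30.5,): R=rotm(yaw,0); go(np.r_[j,.19],R)
E
```

```text
t 10.3 tcp [ 0.5164 -0.1942  0.1651] x [ 0.611 -0.36  -0.705] z [-0.607  0.359 -0.709] q [-0.555  0.873  1.16  -0.015  1.892  1.55 ] F [0.3 0.1 0.5] gap 1.001 gf 0.0
shift mm [-74.4  -0.2  37.8] rotvec deg [-9.000e-02  4.497e+01 -1.000e-02]
```

View pics/m3.png

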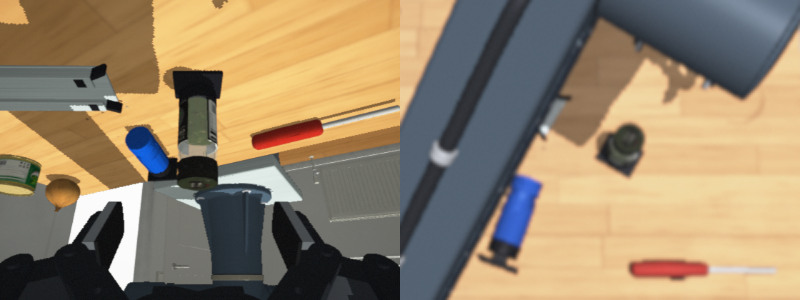

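The jar stands upright on its foot, with the cap in the top view at about (333,218). I'll look straight down from above for the alignment.

```bash
python3 - <<'E'
from h import *
print(hit(load('t3'),333,218.5,.125))
go([.447,-.153,.26],rotm(-30.5,0))
E
```

```text
[ 0.44703561 -0.15033788  0.125     ]
shift mm [-123.9   -0.3  -11.7] rotvec deg [-9.000e-02  4.497e+01 -1.000e-02]
```

Call:
step_arm --commands '[-0.006,0,-0.001,0,1,0,-0.02,0,-0.002,0,4,0,-0.037,0,-0.004,0,9,0,-0.054,0,-0.005,0,15,0,-0.071,0,-0.007,0,22,0,-0.088,0,-0.008,0,29,0,-0.103,0,-0.01,0,36,0,-0.115,0,-0.011,0,41,0,-0.122,0,-0.012,0,44,0,-0.124,0,-0.012,0,45,0]'

```text
t: 11.4
tcp_pos: [0.444, -0.1512, 0.2606]
tool_rot: [0.965, -0.263, -0.0, -0.001]
force: [-0.7, -0.1, -0.6]
finger_gap: 0.998
gripper_force: 0.0
```

Call:
step_arm --commands '[0,0,0,0,0,0,0,0,0,0,0,0,0,0,0,0,0,0,0,0,0,0,0,0,0,0,0,0,0,0,0,0,0,0,0,0,0,0,0,0,0,0,0,0,0,0,0,0,0,0,0,0,0,0,0,0,0,0,0,0]'

```text
t: 12.4
tcp_pos: [0.4464, -0.153, 0.26]
tool_rot: [0.965, -0.263, -0.0, -0.001]
force: [0.1, -0.6, -0.3]
finger_gap: 1.002
gripper_force: 0.0
```

```bash
python3 - <<'E'
from h import *
where()
s=snap('wrist','w4'); where()
cv2.imwrite('pics/w4b.png',cv2.resize(s['pixels'],None,fx=1.4,fy=1.4,interpolation=cv2.INTER_CUBIC))
E
```

```text
t 12.4 tcp [ 0.4464 -0.153   0.26  ] x [ 0.861 -0.508 -0.001] z [-0.     0.002 -1.   ] q [-5.680e-01  2.830e-01  1.768e+00  1.000e-03  1.092e+00  1.535e+00] F [ 0.1 -0.6 -0.3] gap 1.002 gf 0.0
t 12.45 tcp [ 0.4464 -0.153   0.2599] x [ 0.861 -0.508 -0.001] z [-0.001  0.002 -1.   ] q [-5.680e-01  2.830e-01  1.768e+00  1.000e-03  1.092e+00  1.535e+00] F [ 0.1  0.2 -0.1] gap 0.999 gf 0.0
```

View pics/w4b.png

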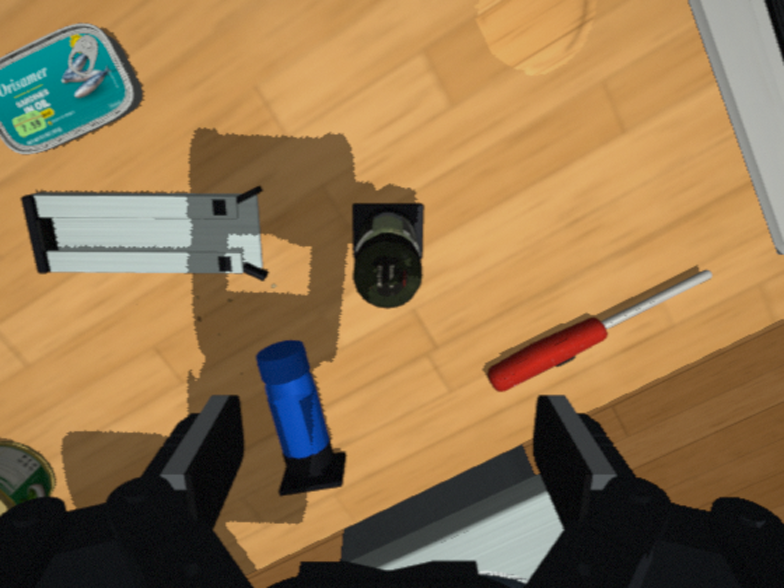

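The view shows the cap centred at about (388,272), the foot's far edge at (353..424, 204), the rail from (22,193)-(47,272) to (260,193)-(265,275), and the slot's inner edges at y≈219 and 248.

```bash
python3 - <<'E'
from h import *
s=load('w4'); k=6
a=cv2.resize(s['pixels'][130:210,10:200],None,fx=4,fy=4,interpolation=cv2.INTER_CUBIC)
b=cv2.resize(s['pixels'][138:228,240:312],None,fx=3.4,fy=3.4,interpolation=cv2.INTER_CUBIC)
b=cv2.resize(s['pixels'][138:228,240:320],None,fx=3,fy=3,interpolation=cv2.INTER_CUBIC)
im=np.zeros((600,800,3),np.uint8); im[:320,:760]=a; im[325:595,:240]=b; cv2.imwrite('pics/c4.png',im)
E
```

```text
(no output)
```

View pics/c4.png

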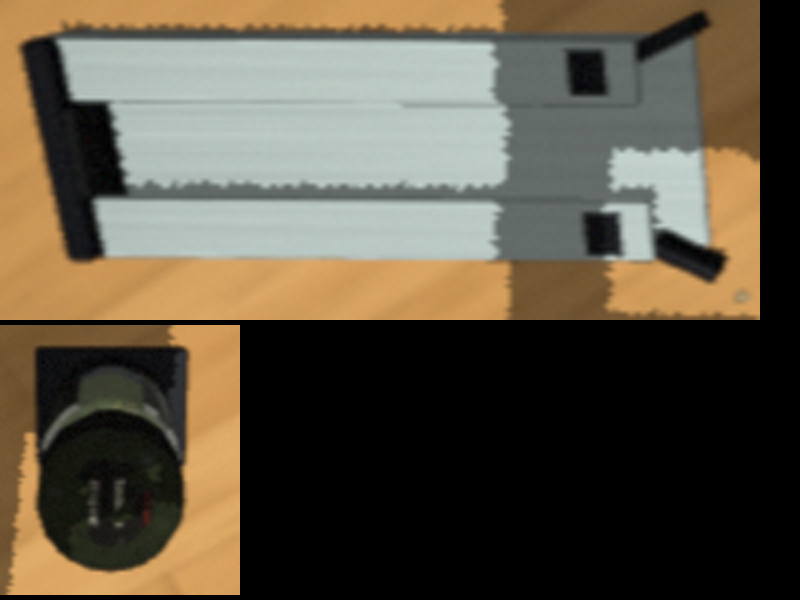

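```bash
python3 - <<'E'
from h import *
s=load('w4')
A=lambda x,y,z:hit(s,10+x/4,130+y/4,z)[:2]
B=lambda x,y,z:hit(s,240+x/3,138+(y-325)/3,z)[:2]
ang=lambda d:np.degrees(np.arctan2(d[1],d[0]))
L=[((638,39),(58,41)),((640,104),(72,101)),((655,203),(93,198)),((653,261),(105,257))]
ls=[(A(*a,.0185),A(*b,.0185)) for a,b in L]
for a,b in ls: print(a,b,ang(b-a),np.linalg.norm(b-a))
r=np.mean([(b-a)/np.linalg.norm(b-a) for a,b in ls],0);r/=np.linalg.norm(r);n=np.array([-r[1],r[0]]);print('rail ang',ang(r))
off=[n@(a+b)/2 for a,b in ls];print('offs',off,'centre',(off[1]+off[2])/2,(off[0]+off[3])/2)
front=np.mean([r@a for a,b in ls]);print('lip start along r',front)
# stop inner bottom on floor? top inner edge z .0185 ends
print('lip end',np.mean([r@b for a,b in ls]))
c=(off[1]+off[2]+off[0]+off[3])/4
mouth=r*(front-.012)+n*c; home=r*(front+.122)+n*c; print('mouth',mouth,'home',home)
f1,f2=B(37,348,.006),B(187,348,.006);print('foot',f1,f2,np.linalg.norm(f1-f2),ang(f1-f2))
fc=(f1+f2)/2-.022*n*np.sign(n@((f1+f2)/2-B(111,490,.125)))
e=(f1+f2)/2; R=rotm(-30.5,0); print('foot centre', e-R[:2,0]*.022)
cp=B(111,490,.125);print('cap',cp,np.linalg.norm(B(38,490,.125)-B(184,490,.125)))
jc=(cp+e-R[:2,0]*.022)/2;print('jar rel mouth along, across',r@(jc-mouth),n@(jc-mouth))
E
```

```text
[ 0.52916298 -0.0714866 ] [0.60602035 0.05965616] 59.62718721117071 0.1520048610673772
[ 0.51499845 -0.06183251] [0.59233917 0.06754728] 59.129839440212685 0.15073393386446848
[ 0.49096381 -0.04937196] [0.56965268 0.08114449] 58.914064117995984 0.15240236227956633
[ 0.47787974 -0.03924905] [0.55546285 0.08989729] 59.00516239011008 0.15065827303502213
rail ang 59.16906233659776
offs [np.float64(-0.49041306341381435), np.float64(-0.47396172677929627), np.float64(-0.4472250122525748), np.float64(-0.4306782228965204)] centre -0.46059336951593555 -0.4605456431551674
lip start along r 0.2102755161306099
lip end 0.3617236186682803
mouth [ 0.49710085 -0.06578904] home [0.56577673 0.04927452]
foot [ 0.47857938 -0.14116284] [ 0.4509638  -0.18791868] 0.054302195476333644 59.43246624327785
foot centre [ 0.44581575 -0.15337492]
cap [ 0.44862047 -0.15471531] 0.03864805972858859
jar rel mouth along, across -0.10134925097526866 -0.0023983477300138028
```

Call:
step_arm --commands '[0.001,0.0005,0.006,0,0,0,0.001,0.0005,0.02,0,0,0,0.001,0.0005,0.04,0,0,0,0.001,0.0005,0.065,0,0,0,0.001,0.0005,0.092,0,0,0,0.001,0.0005,0.119,0,0,0,0.001,0.0005,0.145,0,0,0,0.001,0.0005,0.168,0,0,0,0.001,0.0005,0.185,0,0,0,0.001,0.0005,0.192,0,0,0]'

```text
t: 13.45
tcp_pos: [0.4461, -0.1531, 0.0661]
tool_rot: [0.965, -0.263, -0.002, -0.001]
force: [0.2, -0.4, 1.2]
finger_gap: 1.004
gripper_force: 0.0
```

Call:
step_arm --commands '[0,0,0,0,0,0,0,0,0,0,0,0,0,0,0,0,0,0,0,0,0,0,0,0,0,0,0,0,0,0,0,0,0,0,0,0,0,0,0,0,0,0,0,0,0,0,0,0,0,0,0,0,0,0,0,0,0,0,0,0]' --jaw 0 --grip_force 40

```text
t: 14.45
tcp_pos: [0.4476, -0.1539, 0.0688]
tool_rot: [0.965, -0.263, 0.001, -0.001]
force: [-0.2, 1.0, 6.8]
finger_gap: 0.468
gripper_force: 40.1
```

```bash
python3 - <<'E'
from h import *
where()
m=np.array([.4971,-.0658]);r=np.array([np.cos(np.radians(59.2)),np.sin(np.radians(59.2))])
st=manip.sense();z=st['tcp_pos'][2]
for a in(-.045,-.02,.0,.134): go(np.r_[m+r*a,z+.006],rotm(-30.8,0))
E
```

```text
t 14.45 tcp [ 0.4476 -0.1539  0.0688] x [ 0.861 -0.508  0.001] z [ 0.001  0.001 -1.   ] q [-0.569  0.613  1.943  0.003  0.585  1.533] F [-0.2  1.   6.8] gap 0.468 gf 40.1
shift mm [ -2.3 -56.   -5.9] rotvec deg [-0.08 -0.04  0.27]
shift mm [ -2.2 -81.   -5.9] rotvec deg [-0.08 -0.04  0.27]
shift mm [  -2.1 -101.    -5.9] rotvec deg [-0.08 -0.04  0.27]
shift mm [  -1.5 -235.    -5.7] rotvec deg [-0.08 -0.04  0.27]
```

Call:
step_arm --commands '[0,0,-0.002,0,0,0,0,0,-0.005,0,0,0.1,-0.0005,-0.002,-0.008,0,0,0.3,-0.001,-0.01,-0.008,0,0,0.3,-0.0015,-0.02,-0.008,0,0,0.3,-0.002,-0.032,-0.008,0,0,0.3,-0.0022,-0.044,-0.008,0,0,0.3,-0.0022,-0.053,-0.008,0,0,0.3,-0.0022,-0.056,-0.008,0,0,0.3,-0.0022,-0.056,-0.008,0,0,0.3]'

```text
t: 15.45
tcp_pos: [0.4737, -0.1036, 0.0759]
tool_rot: [0.964, -0.265, -0.001, -0.001]
force: [-0.7, -0.1, -1.5]
finger_gap: 0.466
gripper_force: 40.4
```

```bash
python3 - <<'E'
from h import *
where()
s=snap('wrist','w5'); where()
im=cv2.resize(s['pixels'][60:240,80:340],None,fx=3,fy=3,interpolation=cv2.INTER_CUBIC); print(im.shape)
cv2.imwrite('pics/w5b.png',im)
E
```

```text
t 15.45 tcp [ 0.4737 -0.1036  0.0759] x [ 0.859 -0.511 -0.001] z [-0.001  0.002 -1.   ] q [-0.447  0.607  1.909  0.002  0.627  1.658] F [-0.7 -0.1 -1.5] gap 0.466 gf 40.4
t 15.5 tcp [ 0.4735 -0.104   0.0759] x [ 0.859 -0.512 -0.002] z [-0.001  0.002 -1.   ] q [-0.448  0.607  1.909  0.002  0.627  1.658] F [-0.4  0.4 -2.2] gap 0.469 gf 40.4
(540, 780, 3)
```

View pics/w5b.png

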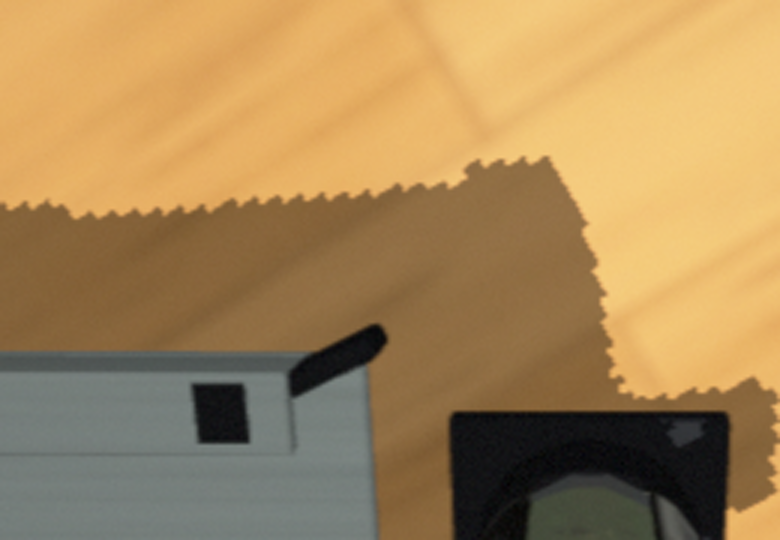

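The foot's far edge is at y≈412 (x 452..730) and the rail's outer lip edge at y≈371 (x 0..295). I'll compare them metrically.

```bash
python3 - <<'E'
from h import *
s=load('w5');P=lambda x,y,z:hit(s,80+x/3,60+y/3,z)[:2]
ang=lambda d:np.degrees(np.arctan2(d[1],d[0]))
a,b=P(290,373,.0185),P(5,371,.0185);c,d=P(290,453,.0185),P(5,454,.0185)
f1,f2=P(452,412,.0125),P(730,413,.0125)
r=np.array([np.cos(np.radians(59.2)),np.sin(np.radians(59.2))]);n=np.array([-r[1],r[0]])
print('angles',ang(b-a),ang(d-c),ang(f1-f2),np.linalg.norm(f1-f2))
e=[n@a,n@b,n@c,n@d];print(e);cen=np.mean([e[0]+.030,e[1]+.030,e[2]+.013,e[3]+.013])
print('rail cen',cen,'foot cen',n@(f1+f2)/2+.022,'front of foot to lip start',r@(a-f1), 'mouth gap',r@P(370,470,.004)-r@f1)
E
```

```text
angles 58.807939358580846 59.440202746725134 59.00999042809543 0.054902402752606036
[np.float64(-0.4903089478409473), np.float64(-0.49067824456929904), np.float64(-0.4742721196114214), np.float64(-0.4740397327603072)]
rail cen -0.46082476119549376 foot cen -0.45869137410531746 front of foot to lip start 0.029583021861881605 mouth gap 0.018829364127856046
```

Call:
step_arm --commands '[0.001,0,0.001,0,0,0,0.002,-0.002,0.001,0,0,0,0.002,-0.007,0.001,0,0,0,0.002,-0.012,0.001,0,0,0,0.002,-0.018,0.001,0,0,0,0.002,-0.023,0.001,0,0,0,0.002,-0.028,0.001,0,0,0,0.002,-0.033,0.001,0,0,0,0.002,-0.038,0.001,0,0,0,0.002,-0.04,0.001,0,0,0]'

```text
t: 16.5
tcp_pos: [0.496, -0.0704, 0.075]
tool_rot: [0.964, -0.266, -0.0, -0.001]
force: [0.2, 0.4, -2.3]
finger_gap: 0.473
gripper_force: 40.5
```

```bash
python3 - <<'E'
from h import *
where(); s=manip.sense(); print(s['ft_torque'])
m=np.array([.4971,-.0658]);go(np.r_[m+np.array([.512,.859])*.134,s['tcp_pos'][2]],rotm(-30.8,0))
s=snap('wrist','w6')
im=cv2.resize(s['pixels'][60:240,80:340],None,fx=3,fy=3,interpolation=cv2.INTER_CUBIC); cv2.imwrite('pics/w6b.png',im)
E
```

```text
t 16.5 tcp [ 0.496  -0.0704  0.075 ] x [ 0.859 -0.512 -0.001] z [-0.     0.002 -1.   ] q [-0.365  0.621  1.87   0.003  0.652  1.741] F [ 0.2  0.4 -2.3] gap 0.473 gf 40.5
[ 0.00696557  0.01862733 -0.04382972]
shift mm [  -1.4 -138.5    0.2] rotvec deg [-0.08  0.08 -0.  ]
```

View pics/w6b.png

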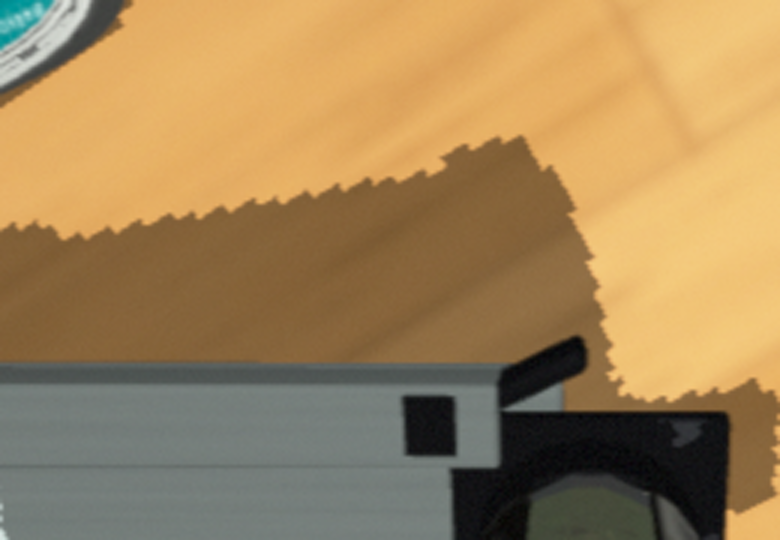

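The foot is running under the lip: its front edge is seen through the slot at (452,468), below the lip corner, with no contact force.

Call:
step_arm --commands '[0,-0.004,0,0,0,0,0,-0.012,0,0,0,0,0,-0.02,0,0,0,0,0,-0.028,0,0,0,0,0,-0.036,0,0,0,0,0,-0.044,0,0,0,0,0,-0.052,0,0,0,0,0,-0.06,0,0,0,0,0,-0.066,0,0,0,0,0,-0.07,0,0,0]'

```text
validation failed for argument at $.co...
```

```bash
python3 - <<'E'
from h import *
where(); s=manip.sense(); print(s['ft_torque'])
m=np.array([.4971,-.0658]);go(np.r_[m+np.array([.512,.859])*.134,s['tcp_pos'][2]],rotm(-30.8,0))
E
```

```text
t 16.55 tcp [ 0.496  -0.0704  0.075 ] x [ 0.859 -0.512 -0.001] z [-0.     0.002 -1.   ] q [-0.365  0.621  1.87   0.003  0.652  1.741] F [ 0.6 -1.  -1.6] gap 0.466 gf 40.5
[-0.04069064 -0.03074931  0.0235722 ]
shift mm [  -1.4 -138.5    0.2] rotvec deg [-0.08  0.07  0.  ]
```

Call:
step_arm --commands '[0,-0.004,0,0,0,0,0,-0.012,0,0,0,0,0,-0.02,0,0,0,0,0,-0.028,0,0,0,0,0,-0.036,0,0,0,0,0,-0.044,0,0,0,0,0,-0.052,0,0,0,0,0,-0.06,0,0,0,0,0,-0.066,0,0,0,0,0,-0.07,0,0,0,0]'

```text
t: 17.55
tcp_pos: [0.5319, -0.0103, 0.0751]
tool_rot: [0.964, -0.266, -0.0, -0.001]
force: [-0.3, -0.5, -2.4]
finger_gap: 0.467
gripper_force: 40.5
```

```bash
python3 - <<'E'
from h import *
where(); s=manip.sense(); print(s['ft_torque'])
m=np.array([.4971,-.0658]);go(np.r_[m+np.array([.512,.859])*.134,s['tcp_pos'][2]],rotm(-30.8,0))
E
```

```text
t 17.55 tcp [ 0.5319 -0.0103  0.0751] x [ 0.859 -0.512 -0.001] z [-0.     0.002 -1.   ] q [-0.23   0.645  1.792  0.003  0.706  1.876] F [-0.3 -0.5 -2.4] gap 0.467 gf 40.5
[-0.01113356  0.0266344  -0.0203003 ]
shift mm [ -1.5 -68.5   0.1] rotvec deg [-0.08  0.08 -0.  ]
```

Call:
step_arm --commands '[0,-0.004,0,0,0,0,0,-0.012,0,0,0,0,0,-0.02,0,0,0,0,0,-0.028,0,0,0,0,0,-0.036,0,0,0,0,0,-0.044,0,0,0,0,0,-0.052,0,0,0,0,0,-0.058,0,0,0,0,0,-0.062,0.0005,0,0,0,0,-0.063,0.0015,0,0,0]'

```text
t: 18.55
tcp_pos: [0.5642, 0.0437, 0.0737]
tool_rot: [0.964, -0.266, -0.0, -0.001]
force: [0.7, -0.0, -1.5]
finger_gap: 0.466
gripper_force: 40.5
```

Call:
step_arm --commands '[0,0,0,0,0,0,0,-0.0005,0,0,0,0,0,-0.001,0,0,0,0,0,-0.0015,0,0,0,0,0,-0.002,0,0,0,0,0,-0.0025,0,0,0,0,0,-0.003,0,0,0,0,0,-0.0035,0,0,0,0,0,-0.004,0,0,0,0,0,-0.0045,0,0,0,0]'

```text
t: 19.55
tcp_pos: [0.5662, 0.0472, 0.0737]
tool_rot: [0.964, -0.266, -0.001, -0.001]
force: [0.5, -0.0, -2.4]
finger_gap: 0.471
gripper_force: 40.5
```

```bash
python3 - <<'E'
from h import *
where(); s=manip.sense(); print(s['ft_torque'])
m=np.array([.4971,-.0658]);go(np.r_[m+np.array([.512,.859])*.134,s['tcp_pos'][2]],rotm(-30.8,0))
E
```

```text
t 19.55 tcp [0.5662 0.0472 0.0737] x [ 0.859 -0.513 -0.001] z [-0.001  0.002 -1.   ] q [-0.114  0.678  1.7    0.003  0.765  1.993] F [ 0.5 -0.  -2.4] gap 0.471 gf 40.5
[-0.02164784 -0.03268688  0.05061678]
shift mm [-1.5 -1.6  0. ] rotvec deg [-0.08  0.09 -0.03]
```

Not at the stop yet; I push on slowly.

Call:
step_arm --commands '[0,-0.0005,0,0,0,0,0,-0.001,0,0,0,0,0,-0.0015,0,0,0,0,0,-0.002,0,0,0,0,0,-0.0025,0,0,0,0,0,-0.003,0,0,0,0,0,-0.0033,0,0,0,0,0,-0.0036,0,0,0,0,0,-0.004,0,0,0,0,0,-0.004,0,0,0,0]'

```text
t: 20.55
tcp_pos: [0.5674, 0.0498, 0.0736]
tool_rot: [0.964, -0.265, -0.001, 0.0]
force: [-2.3, -5.1, -1.7]
finger_gap: 0.47
gripper_force: 40.4
```

```bash
python3 - <<'E'
from h import *
where(); s=manip.sense(); print(s['ft_torque'])
m=np.array([.4971,-.0658]);go(np.r_[m+np.array([.512,.859])*.134,s['tcp_pos'][2]],rotm(-30.8,0))
E
```

```text
t 20.55 tcp [0.5674 0.0498 0.0736] x [ 0.859 -0.512 -0.002] z [-0.003  0.001 -1.   ] q [-0.109  0.68   1.694  0.     0.77   1.999] F [-2.3 -5.1 -1.7] gap 0.47 gf 40.4
[-1.15792767  0.49138587  0.03403976]
shift mm [-1.2  1.3  0. ] rotvec deg [0.05 0.14 0.02]
```

Stop contact is felt (5.6 N along the rail). I set the foot down on the floor while holding light pressure.

Call:
step_arm --commands '[0,0,0.0003,0,0,0,0,0,0.0006,0,0,0,0,0,0.0009,0,0,0,0,0,0.0012,0,0,0,0,0,0.0014,0,0,0,0,0,0.0014,0,0,0,0,-0.0005,0.0014,0,0,0,0,-0.001,0.0014,0,0,0,0,-0.001,0.0014,0,0,0,0,-0.001,0.0014,0,0,0]'

```text
t: 21.55
tcp_pos: [0.5673, 0.0502, 0.0728]
tool_rot: [0.964, -0.265, -0.002, 0.001]
force: [-4.5, -5.2, 3.8]
finger_gap: 0.469
gripper_force: 40.7
```

```bash
python3 -c "
from h import *
where()"
```

```text
t 21.55 tcp [0.5673 0.0502 0.0728] x [ 0.859 -0.511 -0.003] z [-0.004 -0.    -1.   ] q [-1.080e-01  6.820e-01  1.694e+00 -1.000e-03  7.700e-01  2.001e+00] F [-4.5 -5.2  3.8] gap 0.469 gf 40.7
```

Call:
step_arm --commands '[0,0,0,0,0,0,0,0,0,0,0,0,0,0,0,0,0,0,0,0,0,0,0,0,0,0,0,0,0,0,0,0,0,0,0,0,0,0,0,0,0,0,0,0,0,0,0,0,0,0,0,0,0,0,0,0,0,0,0,0]' --jaw 100

```text
t: 22.55
tcp_pos: [0.5687, 0.0515, 0.0723]
tool_rot: [0.964, -0.266, -0.001, -0.001]
force: [0.3, 0.5, -0.0]
finger_gap: 1.003
gripper_force: 0.0
```

Call:
step_arm --commands '[0,0,-0.004,0,0,0,0,0,-0.015,0,0,0,0,0,-0.03,0,0,0,0,0,-0.05,0,0,0,0,0,-0.07,0,0,0,0,0,-0.09,0,0,0,0,0,-0.11,0,0,0,0,0,-0.125,0,0,0,0,0,-0.135,0,0,0,0,0,-0.14,0,0,0]'

```text
t: 23.55
tcp_pos: [0.5693, 0.0512, 0.2139]
tool_rot: [0.964, -0.266, 0.001, -0.001]
force: [-0.2, -0.2, -0.2]
finger_gap: 0.999
gripper_force: 0.0
```

```bash
python3 - <<'E'
from h import *
where()
s=snap('wrist','w7')
im=cv2.resize(s['pixels'][80:260,160:420],None,fx=3,fy=3,interpolation=cv2.INTER_CUBIC); cv2.imwrite('pics/w7b.png',im)
E
```

```text
t 23.55 tcp [0.5693 0.0512 0.2139] x [ 0.859 -0.512  0.001] z [ 0.002  0.002 -1.   ] q [-1.070e-01  4.760e-01  1.589e+00  2.000e-03  1.075e+00  2.001e+00] F [-0.2 -0.2 -0.2] gap 0.999 gf 0.0
```

View pics/w7b.png

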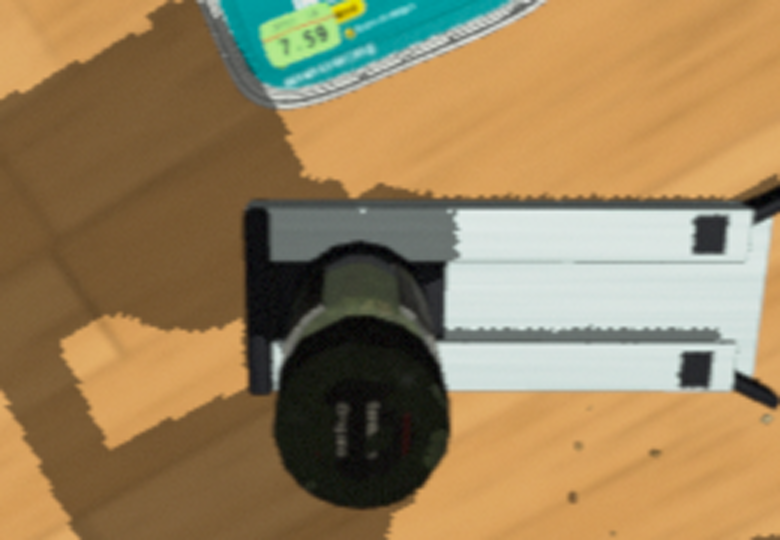

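The jar stands in the rail, with the foot's rear edge visible in the slot at x≈444 and the lip start at (752,210)/(735,390). I'll check it is fully home.

```bash
python3 - <<'E'
from h import *
s=load('w7');P=lambda x,y,z:hit(s,160+x/3,80+y/3,z)[:2]
r=np.array([np.cos(np.radians(59.2)),np.sin(np.radians(59.2))]);n=np.array([-r[1],r[0]])
l=[r@P(752,209,.0185),r@P(746,262,.0185),r@P(737,341,.0185),r@P(734,390,.0185)]
l=np.array(l);L=l.mean();print('lip',l)
for y,z in((270,.010),(335,.010)): print('rear edge rail x',-73+1000*(r@P(444,y,z)-L))
e=[r@P(270,209,.0185),r@P(271,262,.0185),r@P(272,390,.0185)];print('stop face',-73+1000*(np.array(e)-L))
cap=P(362,412,.125);print('cap rail x',-73+1000*(r@cap-L),'across mm',1000*(n@cap+.4607))
E
```

```text
lip [0.21117993 0.21111538 0.2110335  0.21013678]
rear edge rail x 21.429550778923428
rear edge rail x 20.857534078664017
stop face [76.55893786 76.66343172 77.39334884]
cap rail x 48.79630689951118 across mm -1.1884089630533334
```

The rear edge of the foot is at rail x = 21 mm and the cap is at 48.8 mm, so the jar is home and upright.

```bash
python3 -c "
from station import manip
print(manip.sign_off())"
```

```text
the job is handed in; nothing more can be done
None
```

The jar was stood upright and released, then retaken from above, slid under the lips to the end stop and let go. The last wrist picture put it within about 0.5 mm of home and upright, and the job is handed in.

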